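# Fit the jaw post in the spring-plunger post holder of the board stand

## Robot

A 7-joint arm with a two-finger parallel gripper is mounted at the origin on a cart in front of the work surface, level with it; the furniture and walls round the work are solid. World frame = base frame: x ahead of the robot, y to its left, z up, the work surface at z = 0. Lengths are in mm, angles in degrees, forces in N, time in s.
With the tool pointing down it reaches from about 425 to 875 mm from the base axis. Payload 8.4 kg.
Tool frame: the origin (TCP) lies at the very end of the fingers, on their centre line; the grasp point (between the pads) lies 19 mm behind it; x points along the fingers, z is the direction in which the jaws open and shut, and the axes are right-handed (so a half turn about x gives the same grasp; the last joint's range is limited). The gripper opens to 85 mm and grips with 20 to 120 N. Pads are 22 mm wide; open, the fingers measure 114 mm over their backs; the gripper's body (76 mm by 85 mm) begins 54 mm behind the grasp point. The pads swing forward as they close: fully open they stand 13 mm farther back than shut.
Start: joints at [68.4, 19.091, 2.286, 83.961, -0.768, 76.965, -3.352], TCP at [178.235, -625.057, 231.308] pointing down, gripper open.
Joint ranges: [-147.57, 147.57], [-21.85, 119.76], [-74.77, 79.35], [14.55, 137.4], [-85.83, 265.84], [4.83, 119.75], [-152.11, 152.11]. Speed limits (degrees/s): [127.2, 127.2, 159.86, 159.86, 180, 180, 180].

## Interface

Orientations are given as a 3x3 rotation matrix whose columns are the frame's x, y, z axes.
In Python, from cell import manip, viewer gives the robot as it stands. The module is installed in compiled form; this text tells all that it offers.
- The arm moves only by the shell command python3 -m jog 'ROWS' [FORCE]. ROWS is JSON, a list that holds one entry, the list of rows, each a list of 7 numbers: the shift along the tool's x, y, z in cm, then the turn, a rotation vector about the tool's x, y, z in rad, then the opening, from -1 (shut) to 1 (fully open). In form: [[[dx, dy, dz, rx, ry, rz, gripper], ...]]. A call has 1 to 12 rows; each row shifts and turns the pose as measured when the row begins, along the tool's axes as they then stand; what a row does not reach is not made up. A row lasts 1/12 s, in which the tool goes at most 41.7 mm and 7.16 degrees, less where a joint would pass 70% of its speed; a pose out of reach is approached as far as the arm can. A call with a gripper value outside its range is refused whole. The fingers move at their own pace and stop on an object; FORCE is the grip in N (left out, the last holds). Time passes only in rows, so rows that do not move let the fingers close. It gives the time, the measured TCP pose, the force and the opening at its end, in the units of the state.
- manip.observe(): the state, without advancing time (a new reading comes with each control period).
- viewer.snapshot(name): name is "scene" or "top"; returns a dict with "img" (480x640x3 uint8, red, green, blue), "fx", "fy", "cx", "cy" (pixels), "k1" (the pictures are not rectified: a ray, as slopes to the right and down, at radius r is drawn at 1 + k1 r^2 times it, then the intrinsics apply), "R" (3x3) and "t" (3): a world point X has camera coordinates R X + t. Camera axes: x right, y down, z forward; pixel columns grow to the right and rows downward; lengths in mm; the calibration is good to about 2 mm. A picture is of the moment at which its call begins. There is no depth.
- manip.hand_in(): hands the job in, once; it reports no verdict.
The state is a dict: "clock": time; "joint_pos": joint angles; "dq": joint speeds; "effort": joint torques, N m; "tcp_pos": TCP position; "orientation": TCP orientation; "wrist_force": force on the tool from outside, world axes, zero at the start; "wrist_torque": the same for the moment, N m; "grip_width": opening from 0.0 (shut) to 1.0 (fully open).
Only numpy, scipy, OpenCV 4.12 (cv2) and the standard library are available. Lean on these libraries where they do the work, as an engineer would, in place of code of your own. Each camera call takes 0.05 s, during which the arm holds its last target.

## Task

Set up the board stand: take the post with the two-jaw cross bar out of the grey block, slide it down the bore of the post holder past the side spring plunger until its foot stands on the stop inside, and have it turned so that the plunger clicks into the groove of its shaft. Feel your way and never force it, let go of it, and leave the other post and everything else where they are.

Things in the scene. Friction and masses are not known exactly. Their poses are not given: they have to be found in the camera images.
- jaw_post: The post to fit (loose, 100 to 170 g), upright in a hole of the grey plastic block: steel shaft, 16 mm diameter, with a metal cross bar and two dark slotted jaws on top. Origin: centre of the foot's underside; z up the shaft. The foot is a cone, 7 mm wide below, 16 mm wide from 9 mm up; from 14 to 80 mm up the shaft has a lengthwise V groove 2.5 mm deep on its +x side.
- jaw_bar (a point): Middle of the jaw post's cross bar, on the shaft axis 88 mm above the foot; axes as the post's. The bar is 20 mm thick (x, grip here), 88 mm long (y), 16 mm high and free from y = -25 to +25 mm; the jaws at y = +-34 mm reach 36 mm above this point. Two black thumbscrews at y = +-34 mm stick out on the +x (groove) side.
- post_holder: The post holder, fixed to the bench: grey foot 124 (x) by 84 (y) by 12 mm, with a steel pillar 42 mm wide in its middle, 62 mm high. The spring plunger with its black knob sticks out to +x, 44 mm up, 47 mm from the axis. Origin: centre of the underside; z up; x from the bore axis to the plunger. The post is turned right when its x axis points the same way as this one.
- bore_mouth (a point): Centre of the bore's mouth at the pillar's rim, 62 mm above the bench. The upright bore is 17 mm wide, 1 mm more than the shaft. It ends at a flat stop screw (depth_stop) that was set anywhere from 37 to 47 mm below the rim: its depth is not measured and must be felt.
- plunger (a joint): Spring plunger's travel, m: 0 = sprung out (round 6 mm nose ends 4.2 mm from the bore axis, 18 mm below the rim), growing as it is pushed back: about 0.002 to 0.003 on the round shaft, 0.0001 to 0.0006 in the groove. It pushes with 3 N at 0 and 0.9 N more per mm; the foot passes it with some 5 to 12 N, the shaft then slides with a few N and does not drop by itself.
- disc_post: A second post, to be left where it is: a plain shaft with a round disc of 48 mm on top, 99 mm high in all, in the other hole of the block. Origin: centre of the foot's underside.
- post_block: Grey plastic parking block, fixed, 64 (x) by 190 (y) by 34 mm high; two holes of 17 mm diameter, 26 mm deep, at y = -55 and +55 mm on its centre line hold the posts. Origin: centre of the underside.
- screwdriver: Bystander: screwdriver with a green handle, 163 mm long, lying on the bench between the block and the holder.
- pcb_1: Bystander: small green circuit board, 26 by 42 mm, lying behind the holder.

How it is judged (in metres and radians):
On the way, in this order (a step that is already met when the one before it is completed fails the run):
1. the jaw post is lifted clear of the grey block (height (world z) of jaw_post above 0.05 m), for 0.1 s.
2. the foot of the jaw post has entered the bore and the spring plunger rides on it, pushed back (value of joint plunger above 0.0012 m and horizontal distance between jaw_post and bore_mouth below 0.004 m), for 0.02 s.
At the end, for the whole second after the job is handed in: The jaw post stands upright in the bore (foot within 3 mm of its axis, tilt under 0.06 rad) with its foot on the stop (within 1.5 mm), the plunger lies in its groove (travel under 1 mm), at rest and let go (z of jaw_post in the frame of depth_stop below 0.0015 m and horizontal distance between jaw_post and bore_mouth below 0.003 m and angle between jaw_post's own z axis and vertical below 0.06 rad and value of joint plunger below 0.001 m and linear speed of jaw_post below 0.01 m/s); the robot touches nothing.
It fails at once if the jaw post is forced: more than 30 N between it and the post holder or the stop inside (contact force between jaw_post and post_holder above 30 N or contact force between jaw_post and depth_stop above 30 N).
It fails at once if the other post or a thing lying on the bench is disturbed by more than 25 mm (distance of any of disc_post, screwdriver, pcb_1 from where it was at the start of the episode above 0.025 m).
It also fails if it takes over 42 s, if anything falls off the work surface, if the arm or the gripper's body presses on something with over 40 N, if the wrist force passes 120 N, or if a joint passes its speed limit or range.

## Working session

There is one attempt and no reset: what is moved stays moved. The work goes in short steps, Python scripts to look and compute and a shell command to move; the robot and the scene stay as the last step left them, time stands still between calls to the robot, and variables do not carry over. Pictures are saved under pics/ and viewed, and the job is handed in when it is done.

```bash
mkdir -p pics; python3 - <<'E'
from cell import manip, viewer
import cv2,numpy as np
s=manip.observe()
for k,v in s.items(): print(k,np.round(v,3).tolist())
for n in("scene","top"):
    d=viewer.snapshot(n); cv2.imwrite(f"pics/{n}0.png",d["img"][:,:,::-1])
    print(n,{k:np.round(d[k],4).tolist() for k in d if k!="img"})
E
```

```text
clock 0.0
joint_pos [68.401, 19.131, 2.284, 84.014, -0.768, 76.965, -3.352]
dq [0.031, -0.043, -0.013, 0.004, 0.061, 0.045, 0.042]
effort [-0.0, -65.856, 1.365, -40.558, 0.017, 0.012, 0.0]
tcp_pos [178.082, -624.635, 230.406]
orientation [[-0.001, 0.962, 0.274], [0.002, 0.274, -0.962], [-1.0, -0.0, -0.002]]
wrist_force [-0.259, -0.437, -1.252]
wrist_torque [-0.054, 0.018, 0.021]
grip_width 1.005
scene {'fx': 536.1774, 'fy': 536.1774, 'cx': 320.6642, 'cy': 247.0202, 'k1': -0.0921, 'R': [[-0.9083, -0.4182, -0.009], [-0.1796, 0.4094, -0.8945], [0.3778, -0.8109, -0.4469]], 't': [446.0653, 244.447, 673.8955]}
top {'fx': 590.3938, 'fy': 590.3938, 'cx': 324.341, 'cy': 245.4972, 'k1': -0.1646, 'R': [[0.0236, -0.9997, -0.0001], [-0.9986, -0.0235, -0.047], [0.047, 0.0012, -0.9989]], 't': [-179.5049, 553.5443, 1224.6979]}
```

```bash
ls -la . pics
```

```text
.:
total 12
drwxr-xr-x  3 agent agent 4096 Dec  7 02:26 .
drwxr-xr-x 23 root  root  4096 Dec  7 02:26 ..
drwxr-xr-x  2 agent agent 4096 Dec  7 02:27 pics

pics:
total 940
drwxr-xr-x 2 agent agent   4096 Dec  7 02:27 .
drwxr-xr-x 3 agent agent   4096 Dec  7 02:26 ..
-rw-r--r-- 1 agent agent 481062 Dec  7 02:27 scene0.png
-rw-r--r-- 1 agent agent 467977 Dec  7 02:27 top0.png
```

View pics/scene0.png

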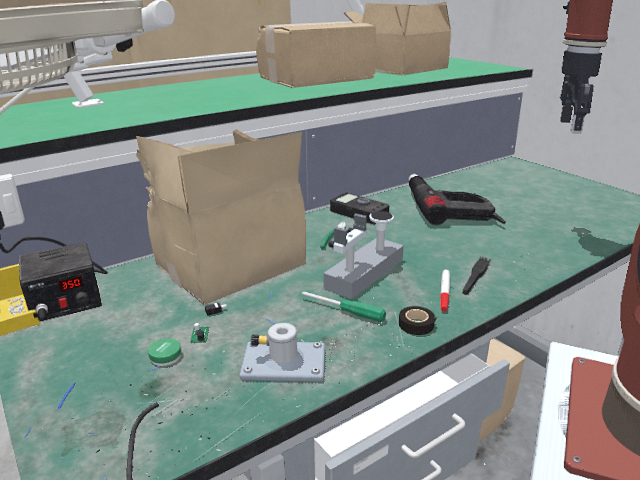

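View pics/top0.png

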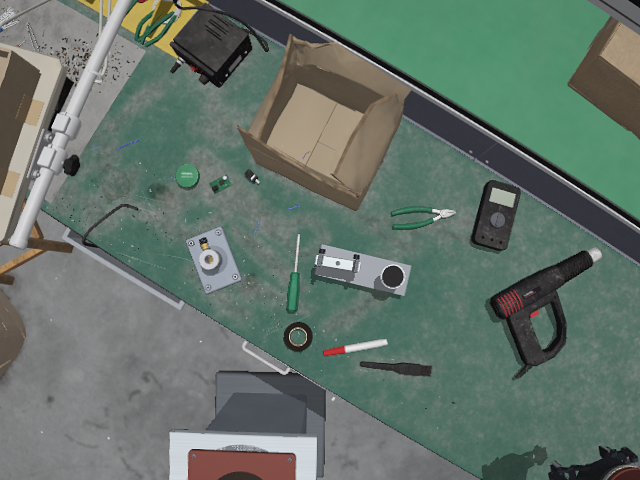

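The scene view shows the jaw post at about (350,245) in the block, the disc post at (381,220) and the holder at (284,350). In the top view the bar is at about (338,262), the disc at (392,277) and the holder bore at (210,260). I'll zoom in for details.

```bash
python3 - <<'E'
import cv2,numpy as np
t=cv2.imread("pics/top0.png");s=cv2.imread("pics/scene0.png")
f=lambda im,x,y,w,h,k:cv2.resize(im[y:y+h,x:x+w],None,fx=k,fy=k,interpolation=cv2.INTER_CUBIC)
cv2.imwrite("pics/z1.png",f(t,305,235,115,75,6.9))
cv2.imwrite("pics/z2.png",f(t,180,220,70,80,7))
cv2.imwrite("pics/z3.png",f(s,310,200,110,100,6))
cv2.imwrite("pics/z4.png",f(s,235,310,100,80,7))
E
```

```text
(no output)
```

View pics/z1.png

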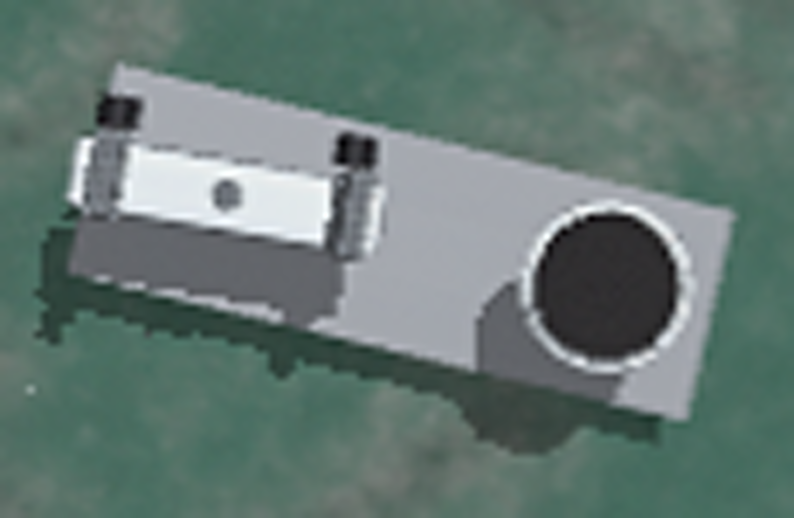

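View pics/z2.png

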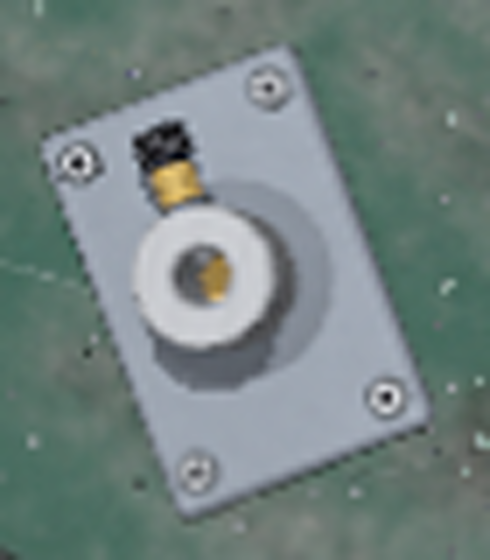

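View pics/z3.png

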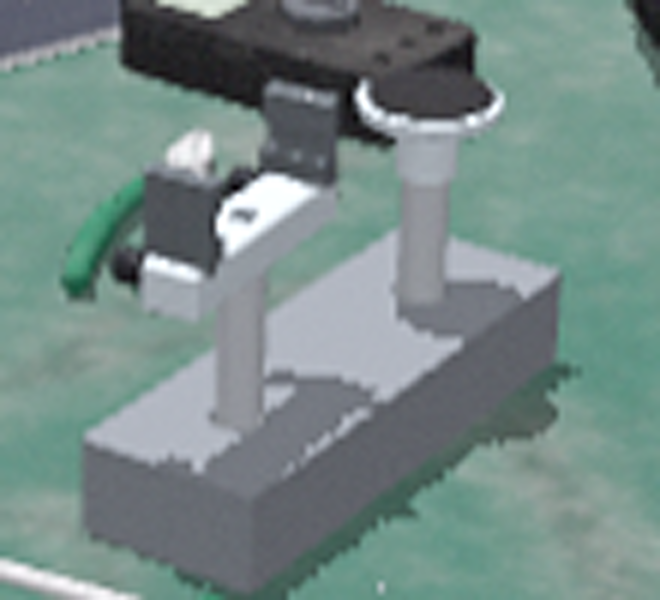

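View pics/z4.png

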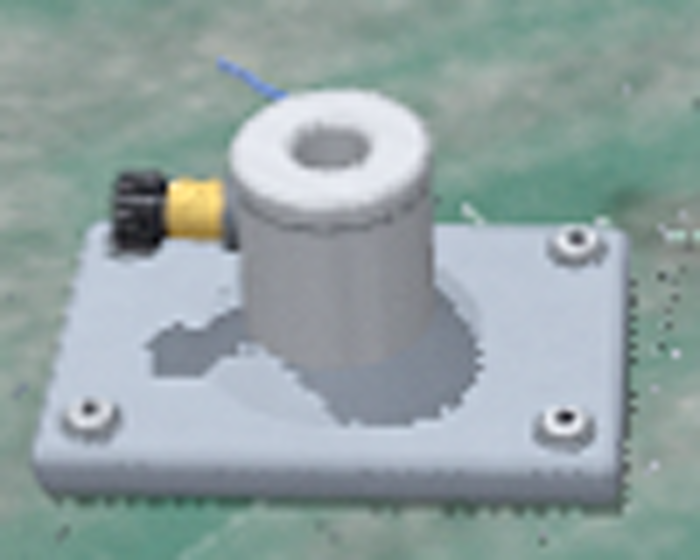

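```bash
cat > h.py <<'E'
import numpy as np,cv2
from cell import manip, viewer
CAL={}
def cam(n):
    if n not in CAL: raise KeyError
    return CAL[n]
def ray(d,uv):
    K=np.array([[d["fx"],0,d["cx"]],[0,d["fy"],d["cy"]],[0,0,1.]])
    p=cv2.undistortPoints(np.array([[uv]],float),K,np.array([d["k1"],0,0,0.]),criteria=(3,50,1e-10))[0,0]
    R=np.array(d["R"]);t=np.array(d["t"])
    return -R.T@t, R.T@np.array([p[0],p[1],1.])
def onz(d,uv,z):
    c,r=ray(d,uv); return (c+r*(z-c[2])/r[2])
def tri(d1,u1,d2,u2):
    c1,r1=ray(d1,u1);c2,r2=ray(d2,u2);r1/=np.linalg.norm(r1);r2/=np.linalg.norm(r2)
    s=np.linalg.lstsq(np.c_[r1,-r2],c2-c1,rcond=None)[0]
    a,b=c1+r1*s[0],c2+r2*s[1]; return (a+b)/2,np.linalg.norm(a-b)
def proj(d,X):
    K=np.array([[d["fx"],0,d["cx"]],[0,d["fy"],d["cy"]],[0,0,1.]])
    return cv2.projectPoints(np.array([X],float),cv2.Rodrigues(np.array(d["R"]))[0],np.array(d["t"],float),K,np.array([d["k1"],0,0,0.]))[0][0,0]
E
python3 - <<'E'
from h import *
import pickle
T=viewer.snapshot("top");S=viewer.snapshot("scene")
pickle.dump((T,S),open("cal.pkl","wb"))
z=lambda p,o,k:(np.array(p)+.5)/k-.5+np.array(o)
z1=lambda *p:z(p,(305,235),6.9);z2=lambda *p:z(p,(180,220),7);z3=lambda *p:z(p,(310,200),6);z4=lambda *p:z(p,(235,310),7)
print("bar dot top",onz(T,z1(228,195),104),"scene",onz(S,z3(245,214),104),tri(T,z1(228,195),S,z3(245,214)))
yw=lambda a,b:np.degrees(np.arctan2(*(b-a)[1::-1]))
a,b=onz(T,z1(100,175),104),onz(T,z1(340,215),104);
print("bar ends yaw",yw(b,a)-90)
print("thumb line",yw(onz(T,z1(355,150),96),onz(T,z1(119,112),96))-90)
e1,e2=onz(T,z1(137,142),104),onz(T,z1(325,178),104);print("edge",yw(e2,e1)-90)
e1,e2=onz(T,z1(117,65),34),onz(T,z1(735,212),34);print("block edge",yw(e2,e1)-90)
print("disc",onz(T,z1(607,287),107))
print("bore T",onz(T,z2(203,276),62),"S",onz(S,z4(331,147),62),tri(T,z2(203,276),S,z4(331,147)))
c=[onz(T,z2(*p),12) for p in((42,138),(290,45),(430,420),(190,520))]
print("foot ctr",np.mean(c,0),"yaws",yw(c[3],c[0]),yw(c[2],c[1]),yw(c[1],c[0])-90,yw(c[2],c[3])-90,[np.linalg.norm(c[i]-c[i-1]) for i in range(4)])
k=[onz(T,z2(*p),12+6) for p in((78,162),(268,87),(387,397),(197,472))]
print("screws",np.mean(k,0),yw(k[3],k[0]),yw(k[2],k[1]),yw(k[1],k[0])-90,yw(k[2],k[3])-90)
E
```

```text
Traceback (most recent call last):
  File "h.py", line 13, in onz
    c,r=ray(d,uv); return (c+r*(z-c[2])/r[2])
        ~~~^^^^^^
  File "h.py", line 9, in ray
    p=cv2.undistortPoints(np.array([[uv]],float),K,np.array([d["k1"],0,0,0.]),criteria=(3,50,1e-10))[0,0]
      ~~~~~~~~~~~~~~~~~~~^^^^^^^^^^^^^^^^^^^^^^^^^^^^^^^^^^^^^^^^^^^^^^^^^^^^^^^^^^^^^^^^^^^^^^^^^^^
cv2.error: OpenCV(4.12.0) :-1: error: (-5:Bad argument) in function 'undistortPoints'
> Overload resolution failed:
>  - undistortPoints() got an unexpected keyword argument 'criteria'
>  - undistortPoints() got an unexpected keyword argument 'criteria'
```

```bash
sed -i 's/,criteria=(3,50,1e-10)//' h.py
cat > m.py <<'E'
from h import *
import pickle
T,S=pickle.load(open("cal.pkl","rb"))
z=lambda p,o,k:(np.array(p)+.5)/k-.5+np.array(o)
z1=lambda *p:z(p,(305,235),6.9);z2=lambda *p:z(p,(180,220),7);z3=lambda *p:z(p,(310,200),6);z4=lambda *p:z(p,(235,310),7)
print("bar dot top",onz(T,z1(228,195),104),"scene",onz(S,z3(245,214),104),tri(T,z1(228,195),S,z3(245,214)))
yw=lambda a,b:np.degrees(np.arctan2(*(b-a)[1::-1]))
a,b=onz(T,z1(100,175),104),onz(T,z1(340,215),104);
print("bar ends yaw",yw(b,a)-90)
print("thumb line",yw(onz(T,z1(355,150),96),onz(T,z1(119,112),96))-90)
e1,e2=onz(T,z1(137,142),104),onz(T,z1(325,178),104);print("edge",yw(e2,e1)-90)
e1,e2=onz(T,z1(117,65),34),onz(T,z1(735,212),34);print("block edge",yw(e2,e1)-90)
print("disc",onz(T,z1(607,287),107))
print("bore T",onz(T,z2(203,276),62),"S",onz(S,z4(331,147),62),tri(T,z2(203,276),S,z4(331,147)))
c=[onz(T,z2(*p),12) for p in((42,138),(290,45),(430,420),(190,520))]
print("foot ctr",np.mean(c,0),"yaws",yw(c[3],c[0]),yw(c[2],c[1]),yw(c[1],c[0])-90,yw(c[2],c[3])-90,[np.linalg.norm(c[i]-c[i-1]) for i in range(4)])
k=[onz(T,z2(*p),12+6) for p in((78,162),(268,87),(387,397),(197,472))]
print("screws",np.mean(k,0),yw(k[3],k[0]),yw(k[2],k[1]),yw(k[1],k[0])-90,yw(k[2],k[3])-90)
print("obs",manip.observe()["clock"])
E
python3 m.py
```

```text
bar dot top [ 520.28323334 -193.06291901  104.        ] scene [ 519.65101385 -194.57390493  104.        ] (array([ 519.74326953, -193.25572668,  104.56973785]), np.float64(1.1359569779263277))
bar ends yaw -8.123924964087095
thumb line -7.8083255320629235
edge -9.502551502226055
block edge -12.043826968488148
disc [ 496.8354256  -300.03278522  107.        ]
bore T [522.43605592  67.175989    62.        ] S [522.0566424  68.1722586  62.       ] (array([522.49102143,  67.33107365,  61.32378803]), np.float64(0.09334883646160623))
foot ctr [522.36356998  66.61384337  12.        ] yaws 23.24066642911204 22.314845346459325 21.682549205651497 23.989252703318925 [np.float64(124.10335908247217), np.float64(80.75212827936257), np.float64(120.89421944928871), np.float64(78.77559485124469)]
screws [522.54793889  67.06709346  18.        ] 23.04405796776579 22.873820635593408 22.685845206632564 22.893697028959934
obs 0.2
```

```bash
python3 -m jog '[[[0,3.2,-2.3,0,0,0,0.3],[0,3.2,-2.3,0,0,0,0.3],[0,3.2,-2.3,0,0,0,0.3],[0,3.2,-2.3,0,0,0,0.3],[0,3.2,-2.3,0,0,0,0.3],[0,3.2,-2.3,0,0,0,0.3],[0,3.2,-2.3,0,0,0,0.3],[0,3.2,-2.3,0,0,0,0.3],[0,3.2,-2.3,0,0,0,0.3],[0,3.2,-2.3,0,0,0,0.3],[0,3.2,-2.3,0,0,0,0.3],[0,3.2,-2.3,0,0,0,0.3]]]'
```

```text
clock: 1.2
tcp_pos: [475.6, -246.7, 226.8]
orientation: [[-0.006, 0.967, 0.256], [-0.002, 0.256, -0.967], [-1.0, -0.006, 0.0]]
wrist_force: [0.2, -0.8, 0.2]
grip_width: 0.648
```

```bash
python3 -m jog '[[[0,0,0,-0.12,0,0,0.3],[0,0,0,-0.12,0,0,0.3],[0,0,0,-0.12,0,0,0.3],[0,0,0,-0.12,0,0,0.3],[0,0,0,-0.12,0,0,0.3],[0,0,0,-0.12,0,0,0.3],[0,0,0,-0.12,0,0,0.3],[0,0,0,-0.12,0,0,0.3],[0,0,0,-0.12,0,0,0.3],[0,0,0,0,0,0,0.3]]]'
cat > go.py <<'E'
import sys
from h import *
# args: x y z yaw(of tool z)
x,y,z,a=map(float,sys.argv[1:5]);a=np.radians(a)
s=manip.observe();R=np.array(s["orientation"]);p=np.array(s["tcp_pos"])
zt=np.array([np.cos(a),np.sin(a),0]);xt=np.array([0,0,-1.]);Rt=np.c_[xt,np.cross(zt,xt),zt]
print("clock",s["clock"],"tcp",p.round(2),"yaw",np.degrees(np.arctan2(R[1,2],R[0,2])).round(2),"tilt",np.degrees(np.arccos(-R[2,0])).round(2),"w",round(s["grip_width"],3),"F",np.round(s["wrist_force"],2),"T",np.round(s["wrist_torque"],3))
print("tool shift cm",(R.T@(np.array([x,y,z])-p)/10).round(3),"rv",cv2.Rodrigues(R.T@Rt)[0].ravel().round(4), "q",np.round(s["joint_pos"],1))
E
python3 go.py 520 -193.5 150 -8.5
```

```text
clock: 2.03
tcp_pos: [482.4, -232.5, 225.7]
orientation: [[-0.005, 0.181, 0.983], [0.003, 0.983, -0.181], [-1.0, 0.002, -0.006]]
wrist_force: [0.4, -0.7, 0.2]
grip_width: 0.65
clock 2.0333 tcp [ 482.41 -232.48  225.73] yaw -10.44 tilt 0.35 w 0.65 F [ 0.42 -0.74  0.23] T [-0.037 -0.001 -0.014]
tool shift cm [7.564 4.5   3.034] rv [-0.0339 -0.0057 -0.002 ] q [ 41.4   7.6 -22.2  99.1   2.9  74.2   8.1]
```

```bash
python3 -m jog '[[[2,2.25,1.52,-0.034,-0.006,-0.002,0.3],[2,2.25,1.52,0,0,0,0.3],[2,0,0,0,0,0,0.3],[0,0,0,0,0,0,0.3],[0,0,0,0,0,0,0.3]]]'; python3 go.py 520 -193.5 150 -8.5
python3 - <<'E'
from h import *
for n in("top","scene"):
    d=viewer.snapshot(n);cv2.imwrite(f"pics/{n}1.png",d["img"][:,:,::-1])
t=cv2.imread("pics/top1.png")[200:320,270:430];s=cv2.imread("pics/scene1.png")[130:300,290:450]
cv2.imwrite("pics/a1.png",cv2.resize(t,None,fx=5,fy=5));cv2.imwrite("pics/a2.png",cv2.resize(s,None,fx=3.5,fy=3.5))
E
```

```text
clock: 2.45
tcp_pos: [521.3, -193.4, 165.0]
orientation: [[0.003, 0.168, 0.986], [-0.002, 0.986, -0.168], [-1.0, -0.001, 0.003]]
wrist_force: [0.8, -0.1, -0.0]
grip_width: 0.648
clock 2.45 tcp [ 521.34 -193.39  165.03] yaw -9.67 tilt 0.19 w 0.648 F [ 0.79 -0.14 -0.02] T [-0.006  0.017  0.046]
tool shift cm [ 1.503 -0.031 -0.135] rv [-0.0205  0.0031  0.0014] q [ 37.1  12.4 -24.3 101.2   5.6  67.3   1.5]
```

View pics/a1.png

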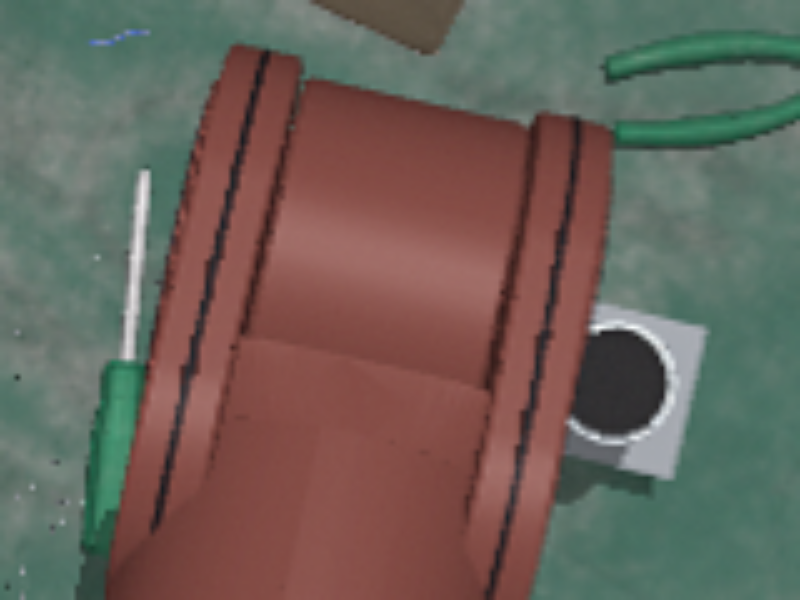

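View pics/a2.png

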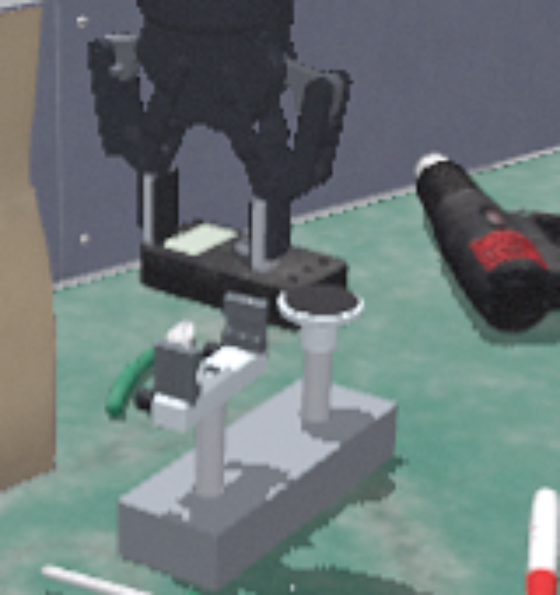

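The top view is blocked by the arm. In the scene view the fingers straddle the bar line, at about (215,250) in the crop and above the bar at (215,370). I'll descend now.

```bash
python3 -m jog '[[[1.5,-0.03,-0.13,-0.02,0.003,0.001,0.3],[1.5,0,0,0,0,0,0.3],[1.5,0,0,0,0,0,0.3],[1.5,0,0,0,0,0,0.3],[0,0,0,0,0,0,0.3]]]'; python3 go.py 520 -193.5 78 -8.5
```

```text
clock: 2.97
tcp_pos: [520.9, -199.6, 107.5]
orientation: [[0.008, 0.154, 0.988], [-0.006, 0.988, -0.154], [-1.0, -0.005, 0.009]]
wrist_force: [-1.5, -0.0, 0.7]
grip_width: 0.654
clock 2.9667 tcp [ 520.88 -199.55  107.54] yaw -8.87 tilt 0.57 w 0.654 F [-1.54 -0.02  0.67] T [0.019 0.108 0.008]
tool shift cm [ 2.949  0.599 -0.206] rv [-0.0064  0.0086  0.0052] q [ 37.   15.6 -23.8 104.8   7.5  60.6   1.4]
```

```bash
python3 -m jog '[[[0,0.6,-0.2,-0.006,0.008,0.005,0.3],[0.6,0.1,0,0,0,0,0.3],[0.6,0.1,0,0,0,0,0.3],[0,0,0,0,0,0,0.3]]]'; python3 go.py 520 -193.5 78 -8.5
```

```text
clock: 3.3
tcp_pos: [520.6, -192.3, 97.1]
orientation: [[0.002, 0.15, 0.989], [-0.001, 0.989, -0.15], [-1.0, -0.001, 0.003]]
wrist_force: [-0.9, 0.3, -0.7]
grip_width: 0.65
clock 3.3 tcp [ 520.58 -192.3    97.13] yaw -8.62 tilt 0.15 w 0.65 F [-0.94  0.28 -0.69] T [-0.005 -0.005  0.045]
tool shift cm [ 1.913 -0.126 -0.044] rv [-0.0021  0.0025  0.0009] q [ 36.5  16.3 -24.  105.4   7.6  59.8   0.9]
```

```bash
python3 -m jog '[[[1,-0.05,-0.04,0,0.002,0,0.3],[0.9,-0.05,0,0,0,0,0.3],[0,0,0,0,0,0,0.3]]]'; python3 go.py 520 -193.5 78 -8.5
```

```text
clock: 3.55
tcp_pos: [520.9, -193.5, 77.5]
orientation: [[0.002, 0.15, 0.989], [-0.002, 0.989, -0.15], [-1.0, -0.002, 0.003]]
wrist_force: [-0.4, -0.0, -0.0]
grip_width: 0.646
clock 3.55 tcp [ 520.89 -193.54   77.52] yaw -8.61 tilt 0.18 w 0.646 F [-0.43 -0.03 -0.03] T [ 0.082 -0.013 -0.   ]
tool shift cm [-0.048 -0.01  -0.088] rv [-0.0019  0.0027  0.0016] q [ 36.3  17.6 -23.8 106.3   8.4  57.6   0.4]
```

```bash
python3 -m jog '[[[0,0,0,0,0,0,-0.3],[0,0,0,0,0,0,-0.6],[0,0,0,0,0,0,-1],[0,0,0,0,0,0,-1],[0,0,0,0,0,0,-1],[0,0,0,0,0,0,-1]]]' 60; python3 go.py 520 -193.5 130 -8.5
```

```text
clock: 4.05
tcp_pos: [520.7, -193.6, 77.1]
orientation: [[0.002, 0.15, 0.989], [-0.002, 0.989, -0.15], [-1.0, -0.001, 0.002]]
wrist_force: [-0.6, 0.7, -0.7]
grip_width: 0.225
clock 4.05 tcp [ 520.65 -193.57   77.06] yaw -8.62 tilt 0.12 w 0.225 F [-0.56  0.72 -0.7 ] T [ 0.005  0.029 -0.003]
tool shift cm [-5.294 -0.01  -0.057] rv [-0.002   0.0017  0.0013] q [ 36.3  17.7 -23.8 106.3   8.4  57.6   0.4]
```

```bash
python3 -m jog '[[[-0.8,0,0,0,0,0,-1],[-0.8,0,0,0,0,0,-1],[-0.8,0,0,0,0,0,-1],[-0.8,0,0,0,0,0,-1],[-0.8,0,0,0,0,0,-1],[0,0,0,0,0,0,-1]]]'; python3 go.py 520 -193.5 165 -8.5
```

```text
clock: 4.55
tcp_pos: [521.0, -193.5, 122.4]
orientation: [[0.003, 0.15, 0.989], [-0.002, 0.989, -0.15], [-1.0, -0.002, 0.003]]
wrist_force: [0.3, 0.4, -1.0]
grip_width: 0.223
clock 4.55 tcp [ 521.02 -193.48  122.35] yaw -8.6 tilt 0.19 w 0.223 F [ 0.3   0.38 -1.  ] T [ 0.023 -0.057  0.025]
tool shift cm [-4.265 -0.024 -0.088] rv [-0.0018  0.003   0.0016] q [ 36.9  14.7 -24.2 103.9   6.8  62.6   1.6]
```

```bash
python3 -m jog '[[[-1.6,0,0,0,0,0,-1],[-1.6,0,0,0,0,0,-1],[-1.6,0,0,0,0,0,-1],[0,0,0,0,0,0,-1]]]'; python3 -m jog '[[[0,2,-0.3,0,0,0,-1],[0,2.9,-0.43,0,0,0,-1],[0,2.9,-0.43,0,0,0,-1],[0,2.9,-0.43,0,0,0,-1],[0,2.9,-0.43,0,0,0,-1],[0,2.9,-0.43,0,0,0,-1],[0,2.9,-0.43,0,0,0,-1],[0,2.9,-0.43,0,0,0,-1],[0,2,-0.3,0,0,0,-1],[0,0,0,0,0,0,-1]]]'; python3 -m jog '[[[0,0,0,-0.1,0,0,-1],[0,0,0,-0.11,0,0,-1],[0,0,0,-0.11,0,0,-1],[0,0,0,-0.11,0,0,-1],[0,0,0,-0.1,0,0,-1],[0,0,0,0,0,0,-1]]]';python3 go.py 522.4 67.3 165 22.9
```

```text
clock: 4.88
tcp_pos: [520.6, -193.3, 173.1]
orientation: [[0.003, 0.15, 0.989], [-0.002, 0.989, -0.15], [-1.0, -0.002, 0.003]]
wrist_force: [0.5, 0.2, -0.0]
grip_width: 0.222
clock: 5.72
tcp_pos: [519.9, 59.9, 168.2]
orientation: [[0.003, 0.157, 0.988], [-0.004, 0.988, -0.157], [-1.0, -0.003, 0.004]]
wrist_force: [-0.4, 0.1, -1.2]
grip_width: 0.224
clock: 6.22
tcp_pos: [518.2, 60.5, 164.8]
orientation: [[-0.0, -0.391, 0.921], [-0.005, 0.921, 0.391], [-1.0, -0.004, -0.002]]
wrist_force: [0.3, 0.4, -1.6]
grip_width: 0.22
clock 6.2167 tcp [518.16  60.51 164.76] yaw 22.99 tilt 0.26 w 0.22 F [ 0.28  0.41 -1.58] T [0.042 0.052 0.005]
tool shift cm [-0.027  0.46   0.655] rv [ 0.0015 -0.0019  0.0041] q [ 23.1  10.2 -38.1 105.    7.1  67.1   5.6]
```

```bash
python3 -m jog '[[[0.6,0.46,0.65,0,-0.002,0.004,-1],[1,0,0,0,0,0,-1],[0.6,0,0,0,0,0,-1],[0,0,0,0,0,0,-1]]]';python3 go.py 522.4 67.3 140 22.9
python3 - <<'E'
from h import *
for n in("top","scene"):
    d=viewer.snapshot(n);cv2.imwrite(f"pics/{n}2.png",d["img"][:,:,::-1])
s=cv2.imread("pics/scene2.png")[260:390,215:355]
cv2.imwrite("pics/b2.png",cv2.resize(s,None,fx=5,fy=5,interpolation=cv2.INTER_CUBIC)[:600])
t=cv2.imread("pics/top2.png")[200:320,150:290]
cv2.imwrite("pics/b1.png",cv2.resize(t,None,fx=5,fy=5,interpolation=cv2.INTER_CUBIC))
E
```

```text
clock: 6.55
tcp_pos: [522.5, 66.6, 139.3]
orientation: [[-0.001, -0.379, 0.925], [0.0, 0.925, 0.379], [-1.0, 0.0, -0.0]]
wrist_force: [0.1, -0.3, -1.0]
grip_width: 0.222
clock 6.55 tcp [522.53  66.62 139.34] yaw 22.29 tilt 0.03 w 0.222 F [ 0.11 -0.3  -0.99] T [-0.036  0.018 -0.018]
tool shift cm [-0.066  0.068  0.014] rv [-0.0107 -0.0004 -0.0004] q [ 22.1  12.4 -38.  106.    8.4  64.4   3.3]
```

View pics/b2.png

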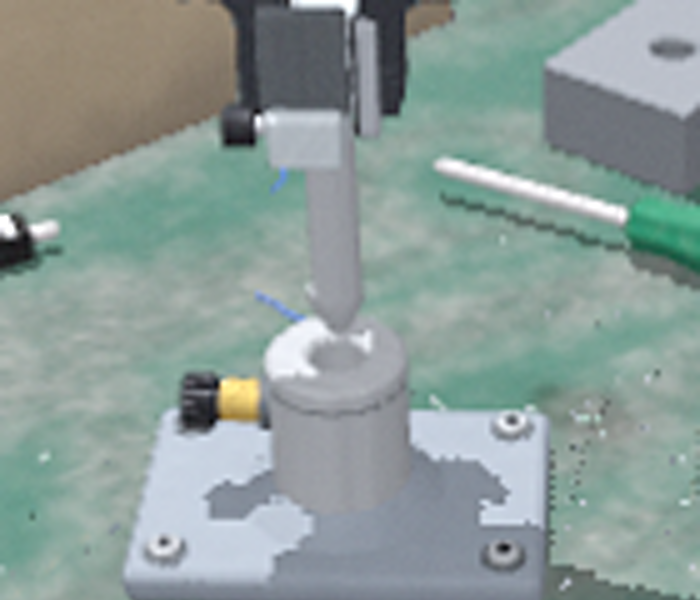

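View pics/b1.png

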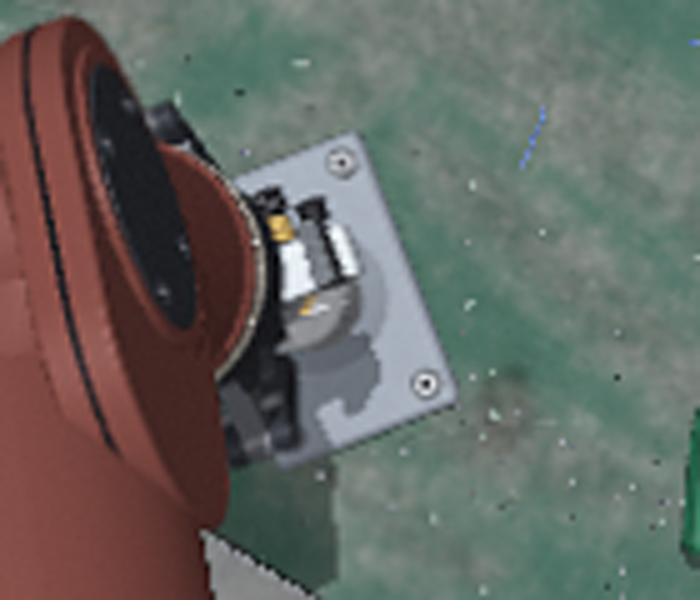

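```bash
python3 - <<'E'
from h import *
import pickle
T,S=pickle.load(open("cal.pkl","rb"))
for z in (70,79,100,120,140): print(z,((proj(S,[522.5,66.6,z])-[215,260]+.5)*5-.5).round(1))
print("bore",((proj(S,[522.4,67.3,62])-[215,260]+.5)*5-.5).round(1))
im=cv2.imread("pics/scene2.png").astype(int)
for r in (296,300,304,308,312,316,318,320,322,324,326): print(r,im[r,272:292].mean(1).astype(int).tolist())
E
```

```text
70 [336.3 329.3]
79 [335.  303.9]
100 [331.9 243.4]
120 [328.8 184.4]
140 [325.7 123.9]
bore [336.7 353. ]
296 [139, 135, 137, 139, 151, 158, 159, 159, 157, 159, 152, 154, 151, 143, 145, 147, 145, 146, 146, 147]
300 [142, 143, 143, 145, 148, 156, 159, 158, 159, 157, 155, 155, 150, 143, 143, 160, 155, 154, 156, 163]
304 [161, 162, 159, 159, 154, 156, 160, 157, 158, 159, 157, 152, 152, 146, 138, 156, 159, 164, 166, 169]
308 [165, 165, 162, 162, 160, 154, 160, 157, 157, 159, 157, 155, 152, 148, 135, 169, 172, 172, 175, 177]
312 [161, 160, 160, 161, 160, 153, 158, 159, 158, 157, 157, 154, 153, 148, 138, 147, 152, 154, 152, 152]
316 [165, 161, 156, 158, 173, 171, 161, 158, 158, 158, 158, 153, 154, 152, 143, 148, 160, 159, 155, 152]
318 [171, 167, 167, 166, 175, 195, 170, 158, 158, 158, 159, 153, 152, 153, 143, 145, 160, 164, 163, 155]
320 [167, 164, 168, 171, 162, 149, 150, 157, 160, 158, 156, 154, 155, 148, 138, 138, 149, 149, 153, 151]
322 [159, 176, 167, 156, 159, 153, 142, 143, 148, 148, 151, 150, 145, 138, 148, 159, 162, 162, 162, 168]
324 [150, 143, 185, 226, 236, 237, 237, 202, 155, 143, 144, 144, 138, 151, 170, 173, 171, 173, 171, 166]
326 [225, 243, 246, 244, 243, 243, 245, 244, 226, 182, 154, 154, 164, 169, 166, 164, 222, 191, 170, 171]
```

```bash
python3 -m jog '[[[0.1,0.04,0.07,-0.01,0,0,-1],[0.4,0,0,0,0,0,-1],[0,0,0,0,0,0,-1]]]';python3 go.py 523 67.2 131 22.9
```

```text
clock: 6.9
tcp_pos: [523.7, 67.4, 135.5]
orientation: [[0.001, -0.389, 0.921], [0.0, 0.921, 0.389], [-1.0, -0.0, 0.001]]
wrist_force: [-0.2, 0.4, -0.6]
grip_width: 0.222
clock 6.9 tcp [523.71  67.39 135.47] yaw 22.9 tilt 0.06 w 0.222 F [-0.25  0.42 -0.59] T [ 0.027 -0.03  -0.033]
tool shift cm [ 0.447  0.01  -0.073] rv [0.0001 0.001  0.0004] q [ 22.   12.7 -38.1 106.2   8.7  63.9   3.6]
```

```bash
python3 -m jog '[[[0.3,0,-0.06,0,0,0,-1],[0.3,0,0,0,0,0,-1],[0.3,0,0,0,0,0,-1]]]';python3 go.py 523 67.2 131 22.9; python3 -m jog '[[[0.3,0,0,0,0,0,-1],[0.3,0,0,0,0,0,-1]]]';python3 go.py 523 67.2 131 22.9
```

```text
clock: 7.15
tcp_pos: [523.8, 67.2, 126.7]
orientation: [[0.003, -0.389, 0.921], [-0.0, 0.921, 0.389], [-1.0, -0.001, 0.003]]
wrist_force: [0.2, -0.1, -1.4]
grip_width: 0.225
clock 7.15 tcp [523.75  67.22 126.67] yaw 22.88 tilt 0.16 w 0.225 F [ 0.22 -0.09 -1.38] T [-0.002 -0.01   0.008]
tool shift cm [-0.434  0.027 -0.069] rv [-0.0003  0.0026  0.0012] q [ 21.8  13.2 -38.  106.8   9.2  62.8   3.3]
clock: 7.32
tcp_pos: [523.6, 67.2, 120.0]
orientation: [[0.003, -0.389, 0.921], [-0.0, 0.921, 0.389], [-1.0, -0.001, 0.002]]
wrist_force: [-1.5, -0.3, 0.6]
grip_width: 0.226
clock 7.3167 tcp [523.63  67.17 120.02] yaw 22.87 tilt 0.15 w 0.226 F [-1.52 -0.3   0.58] T [0.119 0.33  0.002]
tool shift cm [-1.098  0.026 -0.054] rv [-0.0005  0.0024  0.0011] q [ 21.7  13.7 -37.9 107.2   9.5  62.1   3. ]
```

```bash
python3 -m jog '[[[0.15,0,-0.06,0,0,0,-1],[0.15,0,0,0,0,0,-1]]]';python3 go.py 523 67.2 131 22.9;  python3 -m jog '[[[0.2,0,0,0,0,0,-1],[0.2,0,0,0,0,0,-1]]]';python3 go.py 523 67.2 131 22.9
```

```text
clock: 7.48
tcp_pos: [522.7, 67.0, 116.1]
orientation: [[0.002, -0.389, 0.921], [0.0, 0.921, 0.389], [-1.0, -0.001, 0.002]]
wrist_force: [0.3, -0.1, -1.2]
grip_width: 0.224
clock 7.4833 tcp [522.73  66.99 116.13] yaw 22.87 tilt 0.11 w 0.224 F [ 0.3  -0.06 -1.17] T [ 0.05  -0.017 -0.024]
tool shift cm [-1.487  0.008  0.036] rv [-0.0005  0.0018  0.0007] q [ 21.6  13.9 -37.8 107.5   9.6  61.7   2.9]
clock: 7.65
tcp_pos: [522.8, 67.0, 111.8]
orientation: [[0.002, -0.389, 0.921], [0.0, 0.921, 0.389], [-1.0, -0.001, 0.002]]
wrist_force: [-1.0, -0.3, -1.2]
grip_width: 0.222
clock 7.65 tcp [522.8   66.96 111.78] yaw 22.87 tilt 0.12 w 0.222 F [-1.01 -0.32 -1.17] T [0.026 0.05  0.002]
tool shift cm [-1.922  0.013  0.032] rv [-0.0005  0.002   0.0008] q [ 21.5  14.1 -37.8 107.8   9.9  61.2   2.7]
```

```bash
python3 -m jog '[[[0.15,0,0,0,0,0,-1],[0.15,0,0,0,0,0,-1]]]';python3 go.py 522.6 67 111 22.9;  python3 -m jog '[[[0.15,0,0,0,0,0,-1],[0.15,0,0,0,0,0,-1]]]';python3 go.py 522.6 67 111 22.9
```

```text
clock: 7.82
tcp_pos: [522.7, 67.0, 108.7]
orientation: [[0.002, -0.389, 0.921], [-0.0, 0.921, 0.389], [-1.0, -0.001, 0.002]]
wrist_force: [-2.0, -0.2, 5.1]
grip_width: 0.219
clock 7.8167 tcp [522.71  66.97 108.74] yaw 22.87 tilt 0.1 w 0.219 F [-2.04 -0.24  5.12] T [-0.04   0.644  0.015]
tool shift cm [-0.226  0.006 -0.008] rv [-0.0005  0.0016  0.0008] q [ 21.4  14.4 -37.7 107.9  10.   60.9   2.5]
clock: 7.98
tcp_pos: [522.7, 67.0, 106.0]
orientation: [[0.002, -0.389, 0.921], [-0.0, 0.921, 0.389], [-1.0, -0.001, 0.001]]
wrist_force: [-1.5, -0.4, 1.4]
grip_width: 0.223
clock 7.9833 tcp [522.68  67.01 106.02] yaw 22.87 tilt 0.1 w 0.223 F [-1.46 -0.36  1.37] T [0.016 0.609 0.005]
tool shift cm [-0.498  0.002 -0.007] rv [-0.0005  0.0014  0.0011] q [ 21.4  14.6 -37.7 108.1  10.2  60.6   2.4]
```

```bash
for i in 1; do python3 -m jog '[[[0.15,0,0,0,0,0,-1],[0.15,0,0,0,0,0,-1]]]';python3 go.py 522.6 67 111 22.9;  python3 -m jog '[[[0.15,0,0,0,0,0,-1],[0.15,0,0,0,0,0,-1]]]';python3 go.py 522.6 67 111 22.9; done
```

```text
clock: 8.15
tcp_pos: [522.6, 67.0, 103.0]
orientation: [[0.002, -0.389, 0.921], [-0.001, 0.921, 0.389], [-1.0, -0.001, 0.001]]
wrist_force: [-2.1, -0.5, 3.7]
grip_width: 0.223
clock 8.15 tcp [522.6   67.05 102.96] yaw 22.87 tilt 0.1 w 0.223 F [-2.08 -0.49  3.68] T [-0.068  0.795  0.011]
tool shift cm [-0.804 -0.005 -0.   ] rv [-0.0005  0.0013  0.0012] q [ 21.3  14.8 -37.7 108.2  10.4  60.3   2.2]
clock: 8.32
tcp_pos: [522.5, 67.1, 99.7]
orientation: [[0.002, -0.389, 0.921], [-0.001, 0.921, 0.389], [-1.0, -0.001, 0.001]]
wrist_force: [-2.5, -0.7, 2.7]
grip_width: 0.223
clock 8.3167 tcp [522.53  67.1   99.74] yaw 22.88 tilt 0.1 w 0.223 F [-2.52 -0.75  2.73] T [0.004 0.575 0.059]
tool shift cm [-1.126 -0.013  0.004] rv [-0.0004  0.0012  0.0012] q [ 21.2  15.  -37.6 108.4  10.6  59.9   2.1]
```

```bash
python3 -m jog '[[[0.13,0,0,0,0,0,-1],[0.13,0,0,0,0,0,-1]]]';python3 go.py 522.6 67 111 22.9;  python3 -m jog '[[[0.1,0,0,0,0,0,-1],[0.1,0,0,0,0,0,-1]]]';python3 go.py 522.6 67 111 22.9; python3 -m jog '[[[0.1,0,0,0,0,0,-1],[0.1,0,0,0,0,0,-1]]]';python3 go.py 522.6 67 111 22.9
```

```text
clock: 8.48
tcp_pos: [522.4, 67.2, 96.5]
orientation: [[0.001, -0.389, 0.921], [-0.0, 0.921, 0.389], [-1.0, -0.001, 0.001]]
wrist_force: [-1.4, -0.2, 1.8]
grip_width: 0.221
clock 8.4833 tcp [522.38  67.16  96.45] yaw 22.88 tilt 0.08 w 0.221 F [-1.42 -0.22  1.75] T [ 0.011  0.265 -0.048]
tool shift cm [-1.455 -0.024  0.015] rv [-0.0003  0.001   0.001 ] q [ 21.1  15.2 -37.6 108.6  10.7  59.6   1.9]
clock: 8.65
tcp_pos: [522.4, 67.2, 94.0]
orientation: [[0.001, -0.389, 0.921], [-0.0, 0.921, 0.389], [-1.0, -0.001, 0.001]]
wrist_force: [-1.3, 0.4, 1.4]
grip_width: 0.222
clock 8.65 tcp [522.43  67.19  93.96] yaw 22.89 tilt 0.08 w 0.222 F [-1.3   0.44  1.39] T [-0.032  0.402  0.011]
tool shift cm [-1.704 -0.026  0.01 ] rv [-0.0002  0.0011  0.0008] q [ 21.1  15.4 -37.5 108.7  10.9  59.3   1.8]
clock: 8.82
tcp_pos: [522.4, 67.2, 91.7]
orientation: [[0.001, -0.389, 0.921], [-0.0, 0.921, 0.389], [-1.0, -0.001, 0.001]]
wrist_force: [-1.4, -0.3, 1.9]
grip_width: 0.218
clock 8.8167 tcp [522.42  67.15  91.68] yaw 22.88 tilt 0.07 w 0.218 F [-1.42 -0.32  1.88] T [ 0.057  0.402 -0.025]
tool shift cm [-1.932 -0.023  0.013] rv [-0.0003  0.001   0.0007] q [ 21.   15.6 -37.5 108.8  11.   59.1   1.7]
```

```bash
J='for'; python3 -m jog '[[[0.06,0,0,0,0,0,-1],[0.06,0,0,0,0,0,-1]]]'|grep -E 'tcp|force';python3 -m jog '[[[0.06,0,0,0,0,0,-1],[0.06,0,0,0,0,0,-1]]]'|grep -E 'tcp|force'; python3 -m jog '[[[0.06,0,0,0,0,0,-1]]]'|grep -E 'tcp|force';python3 -m jog '[[[0.06,0,0,0,0,0,-1]]]'|grep -E 'tcp|force'
```

```text
tcp_pos: [522.4, 67.2, 90.3]
wrist_force: [-1.2, -0.1, 1.9]
tcp_pos: [522.5, 67.2, 89.1]
wrist_force: [-2.9, -1.6, 8.0]
tcp_pos: [522.8, 67.2, 89.1]
wrist_force: [-4.0, -0.6, 12.3]
tcp_pos: [522.9, 67.2, 89.1]
wrist_force: [-5.2, -0.1, 10.4]
```

```bash
python3 -m jog '[[[0,0,0,0,0,0,-1],[0,0,0,0,0,0,-1]]]'>/dev/null;python3 go.py 522.4 67.2 89 22.9; python3 -m jog '[[[0,0,0,-0.06,0,0,-1],[0,0,0,0,0,0,-1]]]'>/dev/null;python3 go.py 522.4 67.2 89 22.9;python3 -m jog '[[[0,0,0,0.06,0,0,-1],[0,0,0,0.06,0,0,-1],[0,0,0,0,0,0,-1]]]'>/dev/null;python3 go.py 522.4 67.2 89 22.9
```

```text
clock 9.4833 tcp [522.49  67.21  89.23] yaw 22.88 tilt 0.1 w 0.226 F [-1.72  0.18  0.94] T [0.04  0.436 0.032]
tool shift cm [ 0.023  0.003 -0.009] rv [-0.0004  0.0007  0.0016] q [ 20.9  15.8 -37.4 109.   11.2  58.8   1.5]
clock 9.65 tcp [522.62  67.03  89.21] yaw 26.41 tilt 0.12 w 0.224 F [-1.12 -0.6   2.13] T [-0.018  0.533 -0.035]
tool shift cm [ 0.021  0.025 -0.012] rv [0.0612 0.0009 0.0019] q [ 21.3  15.9 -37.9 108.9  11.4  58.9   4.9]
clock 9.9 tcp [522.44  67.42  89.23] yaw 19.03 tilt 0.08 w 0.219 F [-2.81  1.03  1.97] T [ 0.039  0.56  -0.027]
tool shift cm [ 0.023 -0.02  -0.011] rv [-0.0675  0.0009  0.0011] q [ 20.4  15.7 -36.8 109.   11.   58.8  -2.1]
```

```bash
python3 -m jog '[[[0,0,0,-0.067,0,0,-1],[0.04,0,0,0,0,0,-1],[0.05,0,0,0,0,0,-1]]]'>/dev/null;python3 go.py 522.4 67.2 89 22.9; python3 -m jog '[[[0,0,0,0,0,0,-1],[0,0,0,0,0,0,-1]]]'>/dev/null;python3 go.py 522.4 67.2 89 22.9
python3 - <<'E'
from h import *
d=viewer.snapshot("scene")
s=d["img"][250:390,215:355,::-1];cv2.imwrite("pics/c2.png",cv2.resize(s,None,fx=4.2,fy=4.2,interpolation=cv2.INTER_CUBIC))
E
```

```text
clock 10.15 tcp [522.82  67.33  89.1 ] yaw 23.02 tilt 0.14 w 0.218 F [-4.33 -0.54 10.69] T [-0.152  1.355  0.009]
tool shift cm [ 0.01   0.004 -0.044] rv [0.002  0.0013 0.002 ] q [ 20.9  15.8 -37.4 109.   11.3  58.8   1.6]
clock 10.3167 tcp [522.57  67.28  89.2 ] yaw 22.98 tilt 0.12 w 0.222 F [-1.99  1.2   1.35] T [ 0.041  0.672 -0.012]
tool shift cm [ 0.02  -0.001 -0.019] rv [0.0014 0.0007 0.002 ] q [ 20.9  15.8 -37.4 109.   11.3  58.8   1.6]
```

View pics/c2.png

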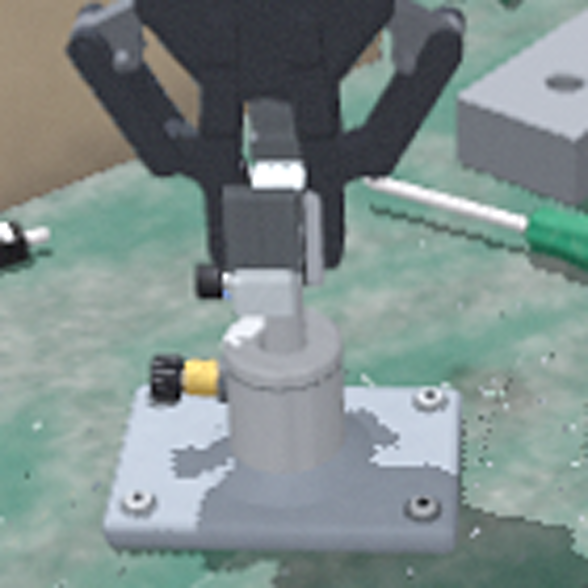

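The shaft is in the bore, with the thumbscrew at (210,280) directly above the plunger knob at (165,375). The same hard floor came up twice at TCP z = 89.1, so I'm releasing.

```bash
python3 -m jog '[[[0,0,0,0,0,0,-0.45],[0,0,0,0,0,0,-0.3],[0,0,0,0,0,0,-0.1],[0,0,0,0,0,0,0.1],[0,0,0,0,0,0,0.2],[0,0,0,0,0,0,0.2],[0,0,0,0,0,0,0.2]]]';python3 go.py 522.4 67.2 89 22.9
python3 - <<'E'
from h import *
d=viewer.snapshot("scene")
s=d["img"][250:390,215:355,::-1];cv2.imwrite("pics/c3.png",cv2.resize(s,None,fx=4.2,fy=4.2,interpolation=cv2.INTER_CUBIC))
E
```

```text
clock: 10.95
tcp_pos: [524.2, 67.0, 89.0]
orientation: [[0.005, -0.389, 0.921], [-0.001, 0.921, 0.389], [-1.0, -0.003, 0.004]]
wrist_force: [-0.7, -0.4, -0.4]
grip_width: 0.602
clock 10.95 tcp [524.23  67.01  88.98] yaw 22.92 tilt 0.27 w 0.602 F [-0.74 -0.4  -0.41] T [ 0.023 -0.024 -0.006]
tool shift cm [-0.003  0.089 -0.161] rv [0.0003 0.004  0.0026] q [ 20.9  15.8 -37.4 108.9  11.3  58.6   1.6]
```

View pics/c3.png

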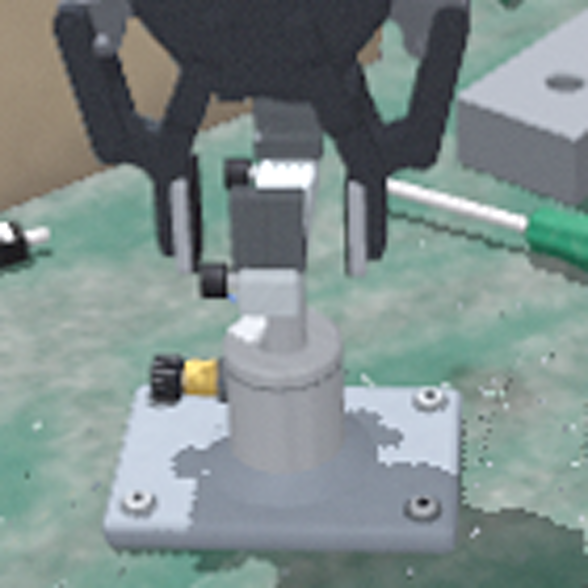

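The bar is free between the open pads (left pad at 185, right pad at 360). The post leaned slightly away from the plunger on release. I'll back off and check from above.

```bash
python3 -m jog '[[[-0.8,0.03,-0.1,0,0,0,0.2],[-0.8,0,0,0,0,0,0.2],[-1.5,0,0,0,0,0,0.2],[-1.5,0,0,0,0,0,0.2],[-2,0,0,0,0,0,0.2],[-2,0,0,0,0,0,0.2],[-2,0,0,0,0,0,0.2],[-2,0,0,0,0,0,0.2]]]'; python3 -m jog '[[[-1,-3,0,0,0,0,0.2],[0,-3,0,0,0,0,0.2],[0,-3,0,0,0,0,0.2],[0,-3,0,0,0,0,0.2],[0,-3,0,0,0,0,0.2],[0,0,0,0,0,0,0.2]]]'
python3 - <<'E'
from h import *
for n in("top","scene"):
    d=viewer.snapshot(n);cv2.imwrite(f"pics/{n}4.png",d["img"][:,:,::-1])
t=cv2.imread("pics/top4.png")[220:300,170:250]
cv2.imwrite("pics/d1.png",cv2.resize(t,None,fx=7,fy=7,interpolation=cv2.INTER_CUBIC))
s=cv2.imread("pics/scene4.png")[270:390,225:335]
cv2.imwrite("pics/d2.png",cv2.resize(s,None,fx=5,fy=5,interpolation=cv2.INTER_CUBIC))
E
```

```text
clock: 11.67
tcp_pos: [519.7, 67.3, 221.3]
orientation: [[-0.001, -0.391, 0.92], [-0.0, 0.92, 0.391], [-1.0, -0.0, -0.001]]
wrist_force: [0.1, 0.2, 0.5]
grip_width: 0.602
clock: 12.17
tcp_pos: [583.5, -72.6, 246.3]
orientation: [[0.016, -0.398, 0.917], [-0.003, 0.917, 0.398], [-1.0, -0.009, 0.014]]
wrist_force: [-0.6, -1.1, -0.8]
grip_width: 0.602
```

View pics/d1.png

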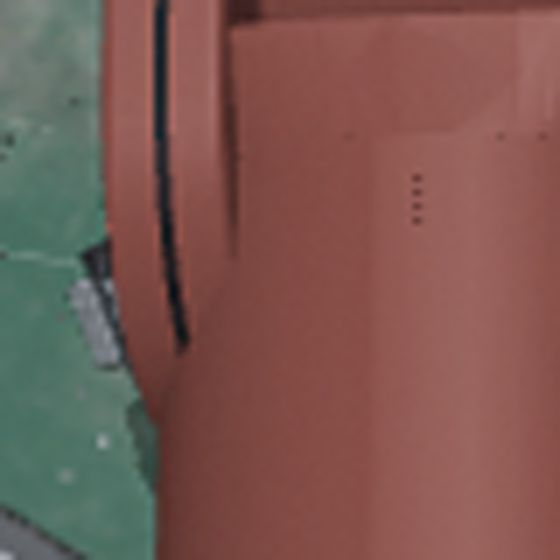

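View pics/d2.png

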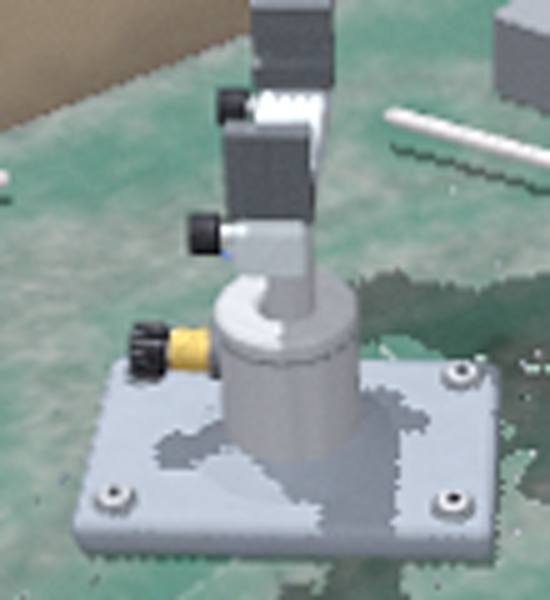

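The arm still hides the holder from above, so I'll move farther away.

```bash
python3 -m jog '[[[0,-2,-3.3,0,0,0,0.2],[0,-2,-3.3,0,0,0,0.2],[0,-2,-3.3,0,0,0,0.2],[0,-2,-3.3,0,0,0,0.2],[0,-2,-3.3,0,0,0,0.2],[0,-2,-2,0,0,0,0.2],[0,0,0,0,0,0,0.2]]]'
python3 - <<'E'
from h import *
for n in("top","scene"):
    d=viewer.snapshot(n);cv2.imwrite(f"pics/{n}5.png",d["img"][:,:,::-1])
t=cv2.imread("pics/top5.png")[220:300,170:250]
cv2.imwrite("pics/e1.png",cv2.resize(t,None,fx=7,fy=7,interpolation=cv2.INTER_CUBIC))
E
```

```text
clock: 12.85
tcp_pos: [458.5, -245.1, 247.0]
orientation: [[0.02, -0.42, 0.907], [0.004, 0.907, 0.42], [-1.0, -0.005, 0.02]]
wrist_force: [0.3, 0.2, -0.1]
grip_width: 0.604
```

View pics/e1.png

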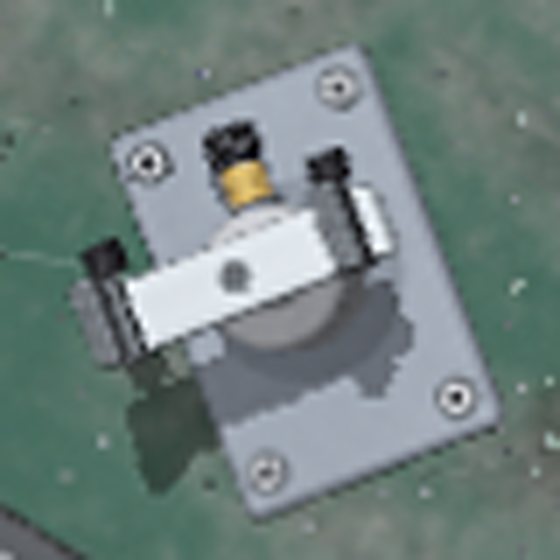

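View pics/top5.png

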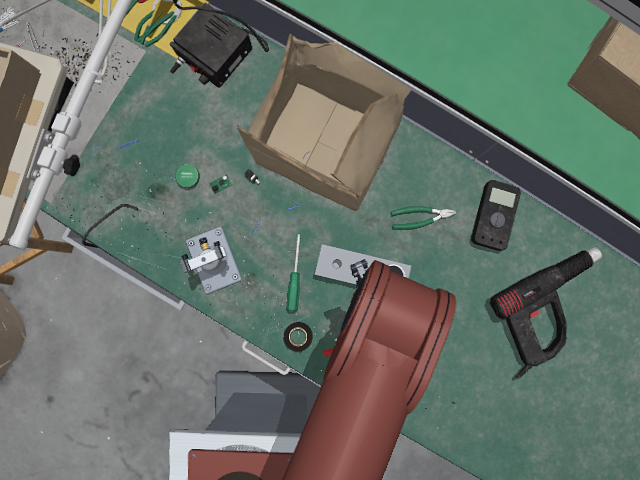

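```bash
python3 - <<'E'
from h import *
import pickle
T,S=pickle.load(open("cal.pkl","rb"))
z=lambda p,o,k:(np.array(p)+.5)/k-.5+np.array(o)
e=lambda *p:z(p,(170,220),7); yw=lambda a,b:np.degrees(np.arctan2(*(b-a)[1::-1]))
for a,b,h in(((312,212),(130,283),116),((335,265),(150,347),116),((328,165),(103,257),108)): print(yw(onz(T,e(*a),h),onz(T,e(*b),h))-90)
print("dot",onz(T,e(235,275),116)); print(proj(S,[521.5,67,116]))
s=cv2.imread("pics/scene5.png")[250:330,250:310];cv2.imwrite("pics/e2.png",cv2.resize(s,None,fx=7,fy=7,interpolation=cv2.INTER_CUBIC))
E
```

```text
22.504986413445593
25.12689547403771
23.405998847379195
dot [521.3983614   67.12938496 116.        ]
[280.97136364 299.15727094]
```

View pics/e2.png

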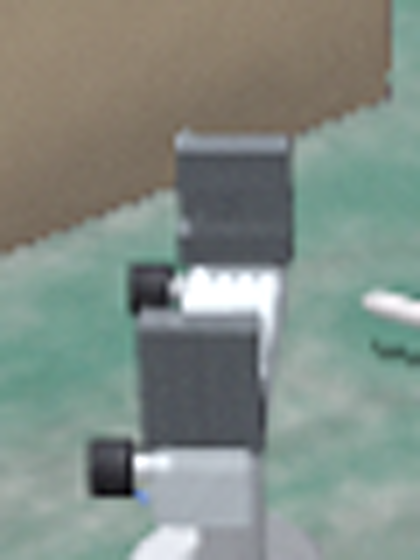

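```bash
python3 - <<'E'
from h import *
import pickle
T,S=pickle.load(open("cal.pkl","rb"))
z=lambda p,o,k:(np.array(p)+.5)/k-.5+np.array(o)
e=lambda *p:z(p,(170,220),7); f=lambda *p:z(p,(250,250),7)
print(tri(T,e(103,257),S,f(110,468)),tri(T,e(328,165),S,f(151,290)))
s=manip.observe();print(s["clock"],np.round(s["dq"],2),np.round(s["wrist_force"],1))
E
```

```text
(array([525.47218693, 105.95038851, 109.26368551]), np.float64(0.28769708835206326)) (array([552.18696358,  43.12703931, 108.85705247]), np.float64(1.2569599738557622))
12.95 [-1.85  0.58 -2.3  -0.44 -0.38 -0.28 -0.83] [0.6 0.3 0.2]
```

```bash
python3 -m jog '[[[0,0,0,0,0,0,0.2],[0,0,0,0,0,0,0.2]]]'; python3 -c "
from cell import manip
print(manip.hand_in())"
```

```text
clock: 13.12
tcp_pos: [462.5, -236.7, 247.9]
orientation: [[0.022, -0.429, 0.903], [0.007, 0.903, 0.429], [-1.0, -0.004, 0.023]]
wrist_force: [0.9, -0.4, 0.2]
grip_width: 0.599
the job is handed in; nothing more can be done
None
```

I lifted the jaw post out of the grey block, turned it to the holder's heading and fed it down the bore past the plunger. It met a hard floor about 42 mm below the rim, so I let go, backed away and handed in at 13.1 s. The hand-in reports no verdict.

- **Forces:** passing the plunger read up to about 5 N at the wrist. The floor contact peaked at about 12 N and came up twice at the same height, within 0.1 mm.
- **Heading:** after release the top view gave three readings of the post's heading: 22.5°, 25.1° and 23.4°. The holder is at 22.9°.
- **Lean:** the post leans about 1 mm at the bar, away from the plunger, which is roughly 0.01–0.02 rad. The limit is 0.06 rad.
- **Height:** two-view triangulation put the bar at about 109 mm, against 108 mm expected. That is within camera error but not tight enough on its own to prove the 1.5 mm tolerance, so seating rests on the floor contact.
- **Plunger:** its travel can't be seen in the images. That it sits in the groove is inferred from the heading and from the side force dropping from 2.5 N to 1.4 N at the groove. A ±3.5° yaw wiggle did not clearly confirm it.
- **Other items:** the screwdriver and circuit board look unmoved in the last top view. The disc post was partly hidden by the arm there, but no contact was felt near it.

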